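Clamp the sieve nest on the shaker

TASK

Get the sieve shaker ready to run: with a finger against the yellow tab, swing the open clamp strap over the sieve nest until it is fully home against its catch, and only then push the red cam lever all the way down so that its cam clamps the lid. Just push: do not lift or shift the sieves, leave everything else where it stands, and finish with the hand clear.

Things in the scene. Friction and masses are not known exactly. Their poses are not given: they have to be found in the camera images.
- shaker: Low grey-green sieve shaker fixed to the bench: 250 (x) x 210 (y) x 76 mm high. Origin at the centre of its underside, on the axis of the sieve nest; its x axis points away from the robot side, z up. It carries a steel hinge post at x = +95 mm and a dark hooked catch post at x = -83 mm, y = -34 to -22 mm, up to 184 mm high, whose lip reaches to y = 0 over the strap when that is home. The lever is pushed over in the +x direction of this frame once the strap is home.
- strap (a joint): Swing of the clamp strap about its upright hinge post, rad: 0 = home, straight over the sieve nest against the catch (a hard stop); grows as it opens to the shaker's +y side; 1.6 = limit. Light friction: under 1 N at the tab, stays where it is left.
- cam_lever (a joint): Cam lever on the strap, rad: 0 = raised, 65 degrees above level, leaning to the hinge post; 1.047 = fully down (hard stop), 5 degrees above level along the strap. Friction 1 to 2 N at the tip, rising to at most some 10 N as the cam meets the lid; stays where it is left.
- tab (a point): Centre of the top edge of the yellow upright finger tab on the free end of the strap, 213 mm above the bench, 203 mm from the hinge axis. The tab is 30 mm long along the strap, 10 mm thick, and stands 40 mm above the strap (bare over the full 39 mm below this point).
- strap_hinge (a point): On the strap's hinge axis, at the top of the strap, 174 mm above the bench. The strap is a slotted steel bar 36 mm wide, underside 160 mm and top 174 mm above the bench.
- lever_pivot (a point): Pivot of the cam lever on the strap, 181 mm above the bench, 95 mm from the hinge axis towards the tab; right over the middle of the lid when the strap is home.
- lever_tip (a point): Tip of the red cam lever, 88 mm from its pivot on the lever's centre line. The lever is 10 mm thick, 14 mm wide, with a 30 mm wide end paddle over its last 28 mm. As it goes down the tip moves in an arc away from the tab, to above the hinge post.
- sieves: Nest of steel pan, sieve and lid, loose in its seat on the shaker: 102 mm across, 75 mm tall with a flat raised lid centre; origin at the centre of its underside, z up. It is only clamped, never moved.
- weighing_bottle: Bystander: small stoppered glass bottle, 28 mm across, 45 mm tall, standing on the shaker's deck near its front right corner (robot side, -y). Origin at the centre of its underside; leave it alone.
- amber_jar: Bystander: dark amber jar with white cap, 84 mm across, 140 mm tall. Origin at the centre of its underside; leave it alone.
- spare_sieve: Bystander: open brass sieve, 100 mm across, 40 mm tall. Origin at the centre of its underside; leave it alone.
- beaker: Bystander: glass beaker, 68 mm across, 90 mm tall. Origin at the centre of its underside; leave it alone.
- dish: Bystander: white porcelain dish, 100 mm across, 40 mm tall. Origin at the centre of its underside; leave it alone.
- sieve_brush: Bystander: hand brush lying flat, 170 mm long. Origin at the centre of its underside; leave it alone.
Things that resemble listed ones, but are neither listed nor needed, are in the scene too. Leave any pink or purple look-alike of the sieves alone.

How it is judged:
By the outcome, as a careful person would: the job done as asked, in the order asked, and still so for the second after the job is handed in, with the robot touching nothing.
It also fails if it takes over 51 s, if anything falls off the work surface, if the arm or the gripper's body presses on something with over 40 N, if the wrist force passes 120 N, or if a joint passes its speed limit or range.

ROBOT

A 7-joint arm with a two-finger parallel gripper is mounted at the origin on the work surface. World frame = base frame: x ahead of the robot, y to its left, z up, the work surface at z = 0. Lengths are in m, angles in rad, forces in N, time in s.
With the tool pointing down it reaches from about 0.425 to 0.875 m from the base axis. Payload 4.7 kg.
Tool frame: the origin (TCP) lies on the centre line of the jaws, within the pads' length; the fingertips stand ahead of it and the grasp point (between the pads) lies 8 mm behind it (ctrl.finger_overhang is the x of the fingertips in the tool frame, in m); x points along the fingers, z is the direction in which the jaws open and shut, and the axes are right-handed (so a half turn about x gives the same grasp; the last joint's range is limited). The gripper opens to 87 mm and grips with 3 to 60 N. Pads are 19 mm wide; open, the fingers measure 117 mm over their backs; the gripper's body (75 mm by 190 mm) begins 51 mm behind the grasp point.
Start: joints at [1.323, 0.321, -0.07, 1.45, 0.023, 1.371, -0.057], TCP at [0.168, -0.628, 0.234] pointing down, gripper open.
Joint ranges: [-2.86, 2.86], [-0.3, 2.09], [-1.38, 1.24], [0.06, 2.45], [-1.56, 4.7], [0.09, 2.05], [-2.69, 2.69]. Speed limits (rad/s): [2.57, 2.57, 3.14, 3.14, 3.14, 3.14, 3.14].

INTERFACE

Orientations are given as a rotation vector (axis times angle).
In Python, from bench import readout, viewer, job, nets, ctrl gives the robot as it stands.
- The arm moves only by the shell command python3 -m creep 'ROWS' [FORCE]. ROWS is JSON, a list of rows, each an object with "linear": the shift along the tool's x, y, z in m, a list of three; "twist": the turn, a rotation vector about the tool's x, y, z in degrees, a list of three; "fingers": the gripper's target within -1 to 1 (shut at 1, half-way at 0, fully open at -1). A call has 1 to 8 rows; each row is the pose to reach, as a shift and turn from the pose commanded when the call began, along the tool's axes at that moment; what a row does not reach only later rows make up. A row lasts 1/12 s, in which the tool goes at most 41.7 mm and 7.16 degrees, less where a joint would pass 70% of its speed; a pose out of reach is approached as far as the arm can. A call with a gripper value outside its range is refused whole. The fingers move at their own pace and stop on an object; FORCE is the grip in N (left out, the last holds). Time passes only in rows, so rows that repeat a pose let the fingers close. It gives the time, the measured TCP pose, the force and the opening at its end, in the units of the state.
- readout.get_state(): the state, without advancing time (a new reading comes with each control period).
- viewer.get_image(name): name is "side" or "top" or "wrist"; returns (picture, depth): 400x640x3 uint8, red, green, blue; 400x640 float32, m along the optical axis (not along the pixel's ray), 0 where there is no reading.
- viewer.camera_params(name): a dict with "K" (3x3 intrinsics, pixels), "cam_to_world" (4x4, takes a point from camera to world coordinates). Camera axes: x right, y down, z forward; pixel columns grow to the right and rows downward; lengths in m; the calibration is good to about 2 mm. A picture is of the moment at which its call begins: read the wrist's pose just before it. camera_params takes no time and is no camera call; for the wrist camera it gives the pose at the moment of the call.
- job.close_job(): hands the job in, once; it reports no verdict.
Trained networks look in the newest picture that a camera, given by its name, has taken for a name from the list of things; names that differ only in an ending like _2 or _b are one class to them, and where a whole thing is asked for, a point or a joint stands for the part that bears it (a point fixed in the world has none). Each returns a list of dicts, best first, with "conf" (0 to 1); they miss things now and then, are a little off and sometimes report something else, mostly with a low value. They report only what shows in the picture. A call takes as long as a camera call. They do not tell look-alikes from the thing itself.
- nets.boxes_of(camera, label): "centre" ([x, y, z] in m, in world coordinates, good to about 4 mm: the middle of the surface that is visible of it).
- nets.place_of(camera, label): "centre" ([x, y, z] in m, in world coordinates, good to about 4 mm: a listed point, or the origin of a listed thing).
The state is a dict: "time": time; "joint_positions": joint angles; "qd": joint speeds; "joint_torque": joint torques, N m; "position": TCP position; "tool_rot": TCP orientation; "ft_force": force on the tool from outside, world axes, zero at the start; "torque": the same for the moment, N m; "grip_width": opening from 0.0 (shut) to 1.0 (fully open).
Only numpy, scipy, OpenCV 4.12 (cv2) and the standard library are available. Lean on these libraries where they do the work, as an engineer would, in place of code of your own. Each camera call takes 0.05 s, during which the arm holds its last target.

## Working session

There is one attempt and no reset: what is moved stays moved. The work goes in short steps, Python scripts to look and compute and a shell command to move; the robot and the scene stay as the last step left them, time stands still between calls to the robot, and variables do not carry over. Pictures are saved under pics/ and viewed, and the job is handed in when it is done.

```bash
ls; mkdir -p pics; python3 - <<'E'
from bench import readout, viewer, ctrl
import cv2,json
print(readout.get_state()); print(ctrl.finger_overhang)
for c in ["side","top","wrist"]:
    p,d=viewer.get_image(c); cv2.imwrite(f"pics/{c}0.png",p[:,:,::-1]); print(c,viewer.camera_params(c))
E
```

```text
pics
{'time': 0.0, 'joint_positions': array([ 1.32310281,  0.32183568, -0.07008028,  1.45164514,  0.02265973,
        1.37082301, -0.05687958]), 'qd': array([-3.24014688e-04,  1.15435651e-03, -4.93590208e-04,  9.47533872e-05,
       -3.55161705e-04, -1.06916066e-03,  5.36053552e-04]), 'joint_torque': array([ 3.57674198e-04, -4.91292858e+01, -4.04048776e-01, -3.12536180e+01,
       -6.42142701e-02,  4.37211629e-02,  1.94498421e-04]), 'position': array([ 0.16802157, -0.62736132,  0.23246825]), 'tool_rot': array([ 1.01527852,  1.32342448, -1.01354147]), 'ft_force': array([-1.0706866 , -0.17098211, -0.06756839]), 'torque': array([ 0.06221821, -0.00121488, -0.01687077]), 'grip_width': 1.0032926747422002}
0.011
side {'K': array([[387.54207061,   0.        , 318.79905622],
       [  0.        , 387.54207061, 198.63947845],
       [  0.        ,   0.        ,   1.        ]]), 'cam_to_world': array([[ 0.97398816, -0.14623201,  0.17309901,  0.35362822],
       [-0.22565508, -0.55628006,  0.79977014, -0.83761979],
       [-0.02066047, -0.81802732, -0.57480818,  0.76869896],
       [ 0.        ,
[... 198 characters left out ...]
     ]]), 'cam_to_world': array([[ 0.00553939, -0.98339707,  0.18138223,  0.24048456],
       [-0.99979446, -0.00190895,  0.02018388, -0.02839451],
       [-0.01950252, -0.18145676, -0.98320552,  1.56263063],
       [ 0.        ,  0.        ,  0.        ,  1.        ]])}
wrist {'K': array([[288.16440777,   0.        , 315.66688932],
       [  0.        , 288.16440777, 191.33656556],
       [  0.        ,   0.        ,   1.        ]]), 'cam_to_world': array([[ 0.25845452, -0.91991305, -0.29489192,  0.24973751],
       [-0.96602265, -0.24650584, -0.07768602, -0.60605286],
       [-0.0012282 ,  0.30495058, -0.95236739,  0.38368057],
       [ 0.        ,  0.        ,  0.        ,  1.        ]])}
```

View pics/side0.png

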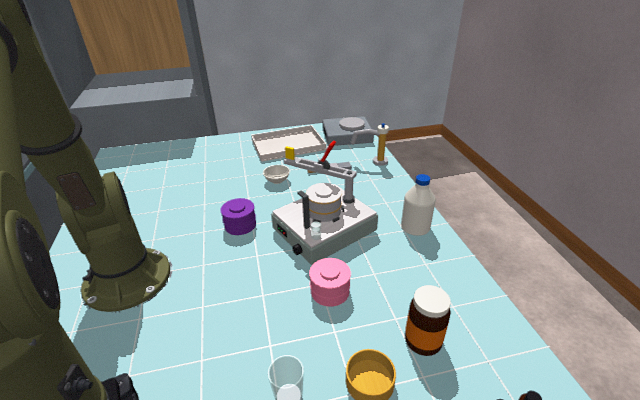

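View pics/top0.png

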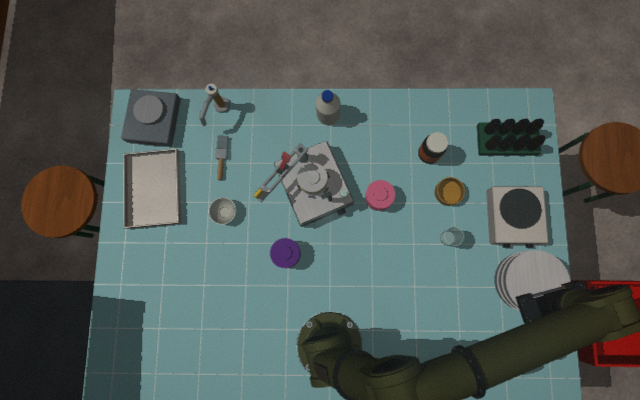

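```bash
python3 - <<'E'
from bench import nets
for c in ["top","side"]:
    for l in ["shaker","tab","strap_hinge","lever_pivot","lever_tip","sieves","weighing_bottle"]:
        print(c,l,[(round(r['conf'],2),[round(float(v),3) for v in r['centre']]) for r in nets.place_of(c,l)][:4])
E
```

```text
top shaker [(0.56, [0.563, 0.06, -0.003])]
top tab [(0.64, [0.649, 0.095, 0.175]), (0.56, [0.494, 0.234, 0.212])]
top strap_hinge [(0.85, [0.65, 0.096, 0.173])]
top lever_pivot [(0.67, [0.579, 0.157, 0.18]), (0.3, [0.495, 0.228, 0.21]), (0.24, [0.649, 0.096, 0.173])]
top lever_tip [(0.65, [0.612, 0.135, 0.262])]
top sieves [(0.9, [0.524, -0.178, -0.001]), (0.78, [0.562, 0.056, 0.073]), (0.72, [0.309, 0.154, 0.002])]
top weighing_bottle [(0.47, [0.519, -0.047, 0.083])]
side shaker [(0.8, [0.566, 0.057, 0.002])]
side tab [(0.69, [0.493, 0.232, 0.212])]
side strap_hinge [(0.95, [0.645, 0.1, 0.175])]
side lever_pivot [(0.61, [0.577, 0.159, 0.176])]
side lever_tip [(0.52, [0.605, 0.134, 0.259])]
side sieves [(0.96, [0.311, 0.156, -0.0]), (0.91, [0.561, 0.062, 0.075]), (0.47, [0.577, 0.163, 0.179])]
side weighing_bottle [(0.66, [0.513, -0.05, 0.076])]
```

The shaker is the grey-green unit at top (318,182) / side (325,215). The yellow tab is at top (259,194) / side (290,153), and the red lever at top (287,158) / side (327,152). The purple pot at side (238,216), the pink pot at side (330,282) and the orange post with an arm at side (382,145) are look-alikes, since none of them sits on the shaker. I'll confirm with an enlarged crop and measure.

```bash
cat > h.py <<'E'
import numpy as np,cv2
from bench import viewer,readout
from scipy.spatial.transform import Rotation as R
def cloud(c,d):
    P=viewer.camera_params(c);K=P["K"];T=P["cam_to_world"]
    v,u=np.mgrid[:400,:640]
    p=np.stack([(u-K[0,2])/K[0,0]*d,(v-K[1,2])/K[1,1]*d,d],-1)
    return p@T[:3,:3].T+T[:3,3]
def tool():
    s=readout.get_state();return np.array(s["position"]),R.from_rotvec(s["tool_rot"]).as_matrix(),s
def colours(c,tag):
    p,d=viewer.get_image(c);X=cloud(c,d);h=cv2.cvtColor(p,cv2.COLOR_RGB2HSV)
    box=(X[...,2]>.165)&(X[...,2]<.28)&(abs(X[...,0]-.56)<.2)&(abs(X[...,1]-.1)<.22)&(d>0)
    cv2.imwrite(f"pics/{tag}_{c}.png",p[:,:,::-1])
    Y=X[box&(h[...,0]>18)&(h[...,0]<34)&(h[...,1]>140)&(h[...,2]>80)]
    Rr=X[box&((h[...,0]<8)|(h[...,0]>172))&(h[...,1]>150)&(h[...,2]>60)]
    return p,X,Y,Rr
E
python3 - <<'E'
from h import *
np.set_printoptions(precision=4,suppress=True)
for c,(x,y) in {"side":(250,130),"top":(240,130)}.items():
    p,X,Y,Rr=colours(c,"a")
    for n,q in(("yel",Y),("red",Rr)):
        print(c,n,len(q)); 
        if len(q): print(np.percentile(q,[3,50,97],axis=0))
    cv2.imwrite(f"pics/crop_{c}.png",cv2.resize(p[y:y+140,x:x+150,::-1],None,fx=4,fy=4,interpolation=cv2.INTER_CUBIC))
    # strap top
    m=(abs(X[...,2]-.174)<.006)&(abs(X[...,0]-.57)<.12)&(abs(X[...,1]-.16)<.1)
    q=X[m];print(len(q),q.mean(0)); w=np.linalg.svd(q[:,:2]-q[:,:2].mean(0),full_matrices=False)[2][0];print("dir",w,np.degrees(np.arctan2(w[1],w[0])))
    # shaker deck
    m=(abs(X[...,2]-.076)<.006)&(abs(X[...,0]-.56)<.2)&(abs(X[...,1]-.06)<.2)
    print(cv2.minAreaRect((X[m][:,:2]*1000).astype(np.float32)))
print(tool()[:2])
E
```

```text
side yel 101
[[0.4821 0.2159 0.1754]
 [0.4938 0.2251 0.1959]
 [0.5051 0.2342 0.2132]]
side red 80
[[0.5799 0.1219 0.1965]
 [0.5956 0.1377 0.2411]
 [0.6143 0.1494 0.2615]]
445 [0.575  0.1535 0.1732]
dir [ 0.7664 -0.6424] -39.971859259158016
((568.56689453125, 22.197463989257812), (257.37725830078125, 273.595947265625), 21.812551498413086)
top yel 26
[[0.4836 0.2205 0.1966]
 [0.4954 0.2284 0.2109]
 [0.5088 0.2368 0.2167]]
top red 8
[[0.5792 0.1484 0.2008]
 [0.5841 0.1522 0.2052]
 [0.5882 0.1558 0.2159]]
362 [0.5688 0.1624 0.1725]
dir [-0.7613  0.6484] 139.58215804075078
((550.2902221679688, 51.9132080078125), (267.9878845214844, 338.8337097167969), 22.636232376098633)
(array([ 0.1682, -0.6279,  0.2336]), array([[-0.    ,  0.9659,  0.2588],
       [-0.0001,  0.2588, -0.9659],
       [-1.    , -0.0001,  0.0001]]))
```

View pics/crop_side.png

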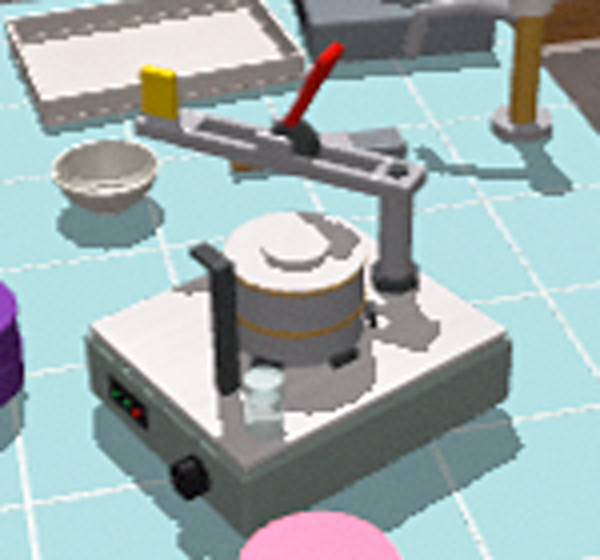

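View pics/crop_top.png

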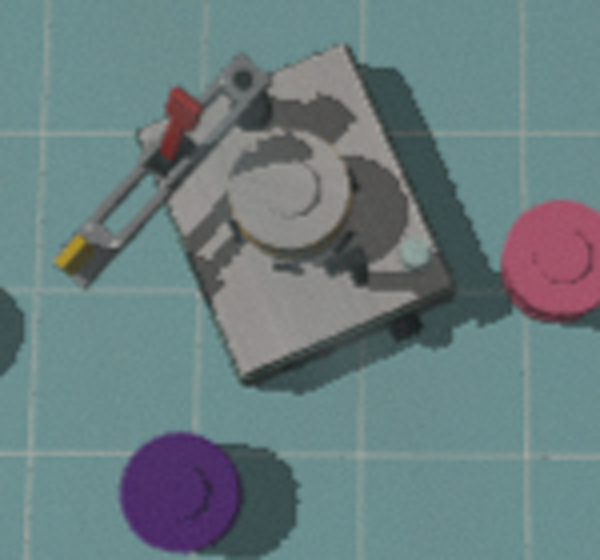

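Crops confirm it: the yellow tab is on the open strap's free end (crop-side (158,92), crop-top (72,255)). The red lever leans to the hinge (crop-side (320,75)). The measured tab (0.494, 0.232, 0.213) is 204 mm from the hinge (0.648, 0.098), which fits the 203 mm given. Now the move over.

```bash
cat > plan.py <<'E'
from h import *
np.set_printoptions(precision=4,suppress=True)
def delta(P):
    p,M,s=tool(); return M.T@(np.array(P)-p)
def yaw_y():
    p,M,s=tool(); return np.degrees(np.arctan2(M[1,1],M[0,1]))
E
python3 -m creep '[{"linear":[-0.04,0,0],"twist":[0,0,0],"fingers":1},{"linear":[-0.08,0.01,0],"twist":[0,0,0],"fingers":1},{"linear":[-0.1,0.04,-0.02],"twist":[-7,0,0],"fingers":1},{"linear":[-0.1,0.4,-0.23],"twist":[-14,0,0],"fingers":1},{"linear":[-0.1,0.4,-0.23],"twist":[-21,0,0],"fingers":1},{"linear":[-0.1,0.4,-0.23],"twist":[-28,0,0],"fingers":1},{"linear":[-0.1,0.4,-0.23],"twist":[-34,0,0],"fingers":1},{"linear":[-0.1,0.4,-0.23],"twist":[-34,0,0],"fingers":1}]' 20
python3 - <<'E'
from plan import *
print(tool()[0],yaw_y(),tool()[2]['time'],delta([.5,-.25,.33]),delta([.53,.26,.33]))
E
```

```text
time: 1.62
position: [0.3494, -0.4486, 0.3339]
tool_rot: [0.556, 1.498, -0.557]
ft_force: [0.5, -0.9, 0.4]
grip_width: 0.479
[ 0.3494 -0.4486  0.3339] 49.24638885062707 1.6167 [ 0.0038  0.2488 -0.0156] [ 0.0034  0.6547 -0.3258]
```

```bash

python3 -m creep '[{"linear":[0,0.25,-0.016],"twist":[0,0,0],"fingers":1},{"linear":[0,0.25,-0.016],"twist":[0,0,0],"fingers":1},{"linear":[0,0.25,-0.016],"twist":[0,0,0],"fingers":1},{"linear":[0,0.25,-0.016],"twist":[0,0,0],"fingers":1},{"linear":[0,0.25,-0.016],"twist":[0,0,0],"fingers":1},{"linear":[0,0.65,-0.32],"twist":[0,0,0],"fingers":1},{"linear":[0,0.65,-0.32],"twist":[0,0,0],"fingers":1},{"linear":[0,0.65,-0.32],"twist":[0,0,0],"fingers":1}]'
python3 - <<'E'
from plan import *
print(tool()[0],yaw_y(),delta([.53,.27,.33]))
E
```

```text
time: 2.28
position: [0.4885, -0.1581, 0.3335]
tool_rot: [0.559, 1.497, -0.56]
ft_force: [0.8, -0.4, 0.5]
grip_width: 0.009
[ 0.4885 -0.1581  0.3335] 49.02215016755524 [ 0.0035  0.3505 -0.2494]
```

```bash

python3 -m creep '[{"linear":[0,0.35,-0.25],"twist":[0,0,0],"fingers":1},{"linear":[0,0.35,-0.25],"twist":[0,0,0],"fingers":1},{"linear":[0,0.35,-0.25],"twist":[0,0,0],"fingers":1},{"linear":[0,0.35,-0.25],"twist":[0,0,0],"fingers":1},{"linear":[0,0.35,-0.25],"twist":[0,0,0],"fingers":1},{"linear":[0,0.35,-0.25],"twist":[0,0,0],"fingers":1},{"linear":[0,0.35,-0.25],"twist":[0,0,0],"fingers":1},{"linear":[0,0.35,-0.25],"twist":[0,0,0],"fingers":1}]'
python3 - <<'E'
from plan import *
print(tool()[0],yaw_y(),delta([.53,.27,.33]),tool()[2]['joint_positions'])
E
```

```text
time: 2.95
position: [0.5198, 0.1734, 0.3341]
tool_rot: [0.56, 1.496, -0.56]
ft_force: [1.4, 0.2, -0.4]
grip_width: 0.006
[0.5198 0.1734 0.3341] 48.96156167094968 [ 0.004   0.0796 -0.0558] [ 0.412   0.1393 -0.8642  1.5191  0.1071  1.531  -1.1678]
```

```bash

python3 -m creep '[{"linear":[0,0.08,-0.056],"twist":[0,0,0],"fingers":1},{"linear":[0,0.08,-0.056],"twist":[0,0,0],"fingers":1},{"linear":[0,0.08,-0.056],"twist":[0,0,0],"fingers":1},{"linear":[0.05,0.08,-0.056],"twist":[0,0,0],"fingers":1},{"linear":[0.1,0.08,-0.056],"twist":[0,0,0],"fingers":1},{"linear":[0.138,0.08,-0.056],"twist":[0,0,0],"fingers":1},{"linear":[0.138,0.08,-0.056],"twist":[0,0,0],"fingers":1},{"linear":[0.138,0.08,-0.056],"twist":[0,0,0],"fingers":1}]'
python3 - <<'E'
from plan import *
print(tool()[0],yaw_y(),tool()[2]['joint_positions'])
for c in ["side","wrist"]:
    p,d=viewer.get_image(c); cv2.imwrite(f"pics/b_{c}.png",p[:,:,::-1] if c=="wrist" else cv2.resize(p[90:260,210:410,::-1],None,fx=4,fy=3.5))
E
```

```text
time: 3.62
position: [0.5283, 0.2669, 0.1919]
tool_rot: [0.556, 1.503, -0.564]
ft_force: [-0.1, -0.5, -0.3]
grip_width: 0.005
[0.5283 0.2669 0.1919] 48.99352024003748 [ 0.213   0.3464 -0.8856  1.6269  0.2742  1.3072 -1.4331]
```

View pics/b_side.png

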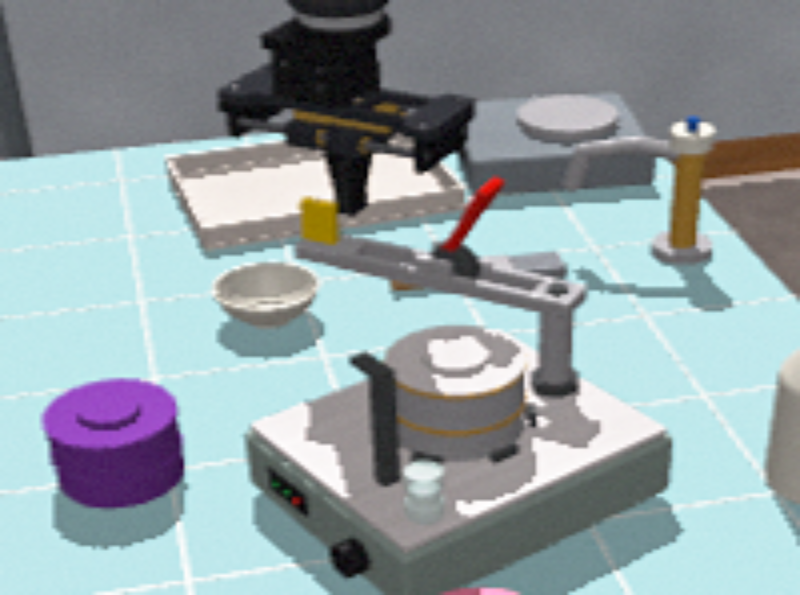

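View pics/b_wrist.png

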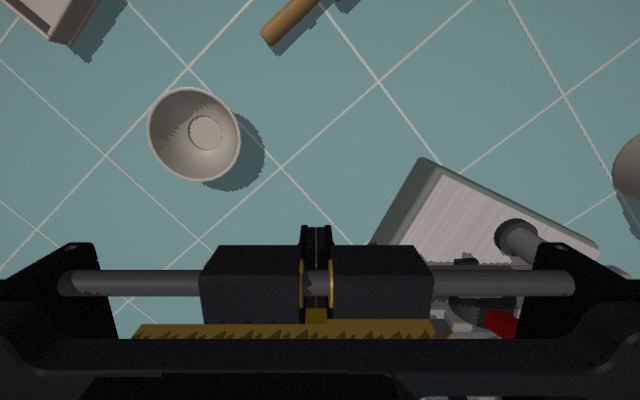

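The view shows closed fingers (crop-side (348,195)) just behind the tab (320,222), with the lever well clear. Next I work out the arc about the hinge.

```bash
cat >> plan.py <<'E'
H=np.array([.6475,.098])
def arc(al,r=.208,d=.0145,z=.197):
    a=np.radians(al);u=np.array([np.cos(a),np.sin(a)]);n=np.array([np.sin(a),-np.cos(a)])
    return np.r_[H+r*u+d*n,z]
def show(als,**k):
    y0=yaw_y()
    for a in als:
        print(a,delta(arc(a,**k)),"twist x",round(-(((a-90)-y0+180)%360-180),1))
E
python3 - <<'E'
from plan import *
show([139],d=.0225); show([142,148,154,160,166,172,178])
E
```

```text
139 [ 0.0001 -0.0302 -0.0079] twist x -0.0
142 [ 0.0001 -0.0491 -0.0084] twist x -3.0
148 [ 0.0001 -0.0709 -0.0076] twist x -9.0
154 [ 0.     -0.0925 -0.0045] twist x -15.0
160 [ 0.     -0.1137  0.0007] twist x -21.0
166 [-0.     -0.1342  0.0082] twist x -27.0
172 [-0.0001 -0.1538  0.0178] twist x -33.0
178 [-0.0001 -0.1723  0.0294] twist x -39.0
```

```bash

python3 -m creep '[{"linear":[0,-0.03,-0.008],"twist":[0,0,0],"fingers":1},{"linear":[0,-0.036,-0.008],"twist":[0,0,0],"fingers":1},{"linear":[0,-0.049,-0.008],"twist":[-3,0,0],"fingers":1},{"linear":[0,-0.060,-0.008],"twist":[-6,0,0],"fingers":1},{"linear":[0,-0.071,-0.008],"twist":[-9,0,0],"fingers":1},{"linear":[0,-0.082,-0.006],"twist":[-12,0,0],"fingers":1},{"linear":[0,-0.0925,-0.0045],"twist":[-15,0,0],"fingers":1},{"linear":[0,-0.0925,-0.0045],"twist":[-15,0,0],"fingers":1}]'
python3 - <<'E'
from plan import *
print(tool()[0],yaw_y())
for c in ["side","top"]:
    p,X,Y,Rr=colours(c,"c"); q=np.median(Y[Y[:,2]>.19],0) if len(Y) else 0; print(c,q, np.degrees(np.arctan2(q[1]-H[1],q[0]-H[0])))
    if c=="side": cv2.imwrite("pics/c_crop.png",cv2.resize(p[90:260,210:410,::-1],None,fx=4,fy=3.5))
show([154,160,166,172,178,184,190,196])
E
```

```text
time: 4.38
position: [0.4674, 0.2011, 0.1985]
tool_rot: [0.356, 1.536, -0.356]
ft_force: [0.5, -0.7, 0.2]
grip_width: 0.003
[0.4674 0.2011 0.1985] 63.989083794495805
side [0.4637 0.1774 0.2049] 156.63841818946912Traceback (most recent call last):
  File "<stdin>", line 4, in <module>
TypeError: 'int' object is not subscriptable
```

View pics/c_crop.png

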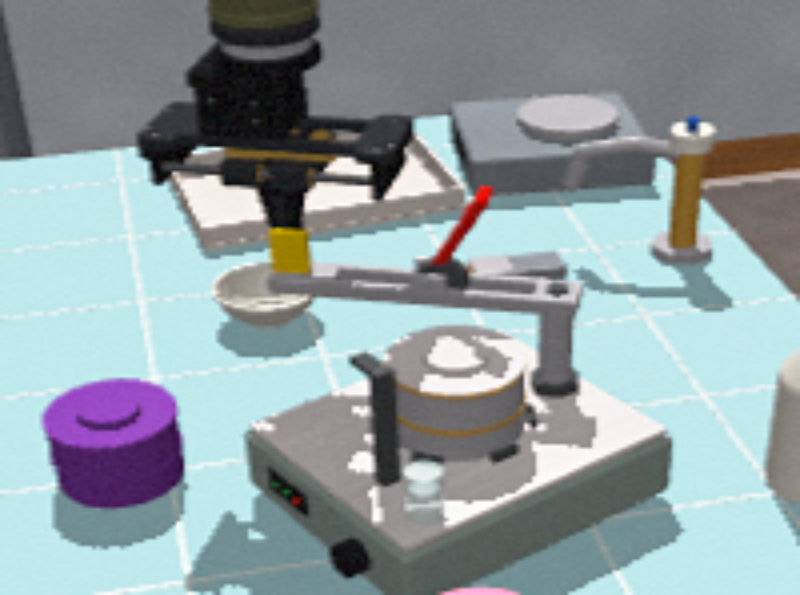

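The strap is swinging with the finger right behind the tab (290,250). Continuing the arc.

```bash

python3 - <<'E'
from plan import *
show([157,160,166,172,178,184,190,196])
E
```

```text
157 [ 0.0008 -0.0113 -0.0011] twist x -3.1
160 [ 0.0008 -0.0222 -0.001 ] twist x -6.1
166 [ 0.0008 -0.0439  0.001 ] twist x -12.1
172 [ 0.0007 -0.0654  0.0052] twist x -18.1
178 [ 0.0007 -0.0862  0.0116] twist x -24.1
184 [ 0.0007 -0.1063  0.0202] twist x -30.1
190 [ 0.0007 -0.1253  0.0308] twist x -36.1
196 [ 0.0007 -0.1432  0.0434] twist x -42.1
```

```bash

python3 -m creep '[{"linear":[0,-0.011,-0.001],"twist":[-3,0,0],"fingers":1},{"linear":[0,-0.022,-0.001],"twist":[-6,0,0],"fingers":1},{"linear":[0,-0.044,0.001],"twist":[-12,0,0],"fingers":1},{"linear":[0,-0.065,0.005],"twist":[-18,0,0],"fingers":1},{"linear":[0,-0.086,0.0115],"twist":[-24,0,0],"fingers":1},{"linear":[0,-0.0965,0.0155],"twist":[-27,0,0],"fingers":1},{"linear":[0,-0.106,0.02],"twist":[-30,0,0],"fingers":1},{"linear":[0,-0.116,0.025],"twist":[-33,0,0],"fingers":1}]'
python3 - <<'E'
from plan import *
print(tool()[0],yaw_y())
p,X,Y,Rr=colours("side","d"); q=np.median(Y[Y[:,2]>.19],0) if len(Y) else np.zeros(3); print(q, np.degrees(np.arctan2(q[1]-H[1],q[0]-H[0]))%360)
cv2.imwrite("pics/d_crop.png",cv2.resize(p[90:260,210:410,::-1],None,fx=4,fy=3.5))
show([187,190,192,194,196,198,200,202,204])
E
```

```text
time: 5.15
position: [0.4386, 0.0873, 0.1967]
tool_rot: [-0.098, 1.567, 0.098]
ft_force: [0.2, 1.5, -0.3]
grip_width: 0.007
[0.4386 0.0873 0.1967] 97.14116884500457
[0.4449 0.0688 0.2049] 188.20897322404858
187 [-0.0005  0.0023  0.0007] twist x 0.1
190 [-0.0004 -0.0086  0.0002] twist x -2.9
192 [-0.0004 -0.0158  0.0002] twist x -4.9
194 [-0.0004 -0.0231  0.0005] twist x -6.9
196 [-0.0004 -0.0304  0.001 ] twist x -8.9
198 [-0.0004 -0.0376  0.0017] twist x -10.9
200 [-0.0004 -0.0448  0.0027] twist x -12.9
202 [-0.0004 -0.052   0.004 ] twist x -14.9
204 [-0.0004 -0.0591  0.0055] twist x -16.9
```

View pics/d_crop.png

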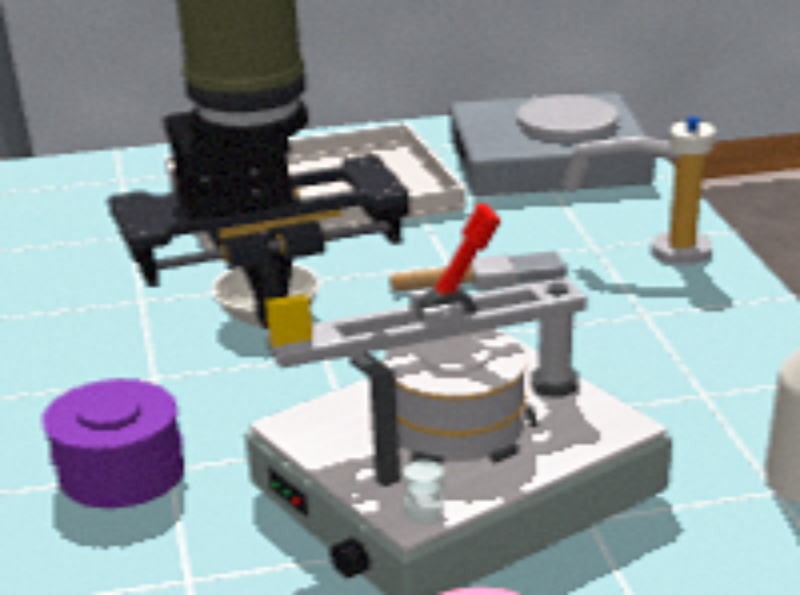

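```bash

python3 -m creep '[{"linear":[0,-0.0085,0],"twist":[-3,0,0],"fingers":1},{"linear":[0,-0.016,0],"twist":[-5,0,0],"fingers":1},{"linear":[0,-0.023,0],"twist":[-7,0,0],"fingers":1},{"linear":[0,-0.030,0.001],"twist":[-9,0,0],"fingers":1},{"linear":[0,-0.034,0.0015],"twist":[-10,0,0],"fingers":1},{"linear":[0,-0.0375,0.0015],"twist":[-11,0,0],"fingers":1},{"linear":[0,-0.041,0.002],"twist":[-12,0,0],"fingers":1},{"linear":[0,-0.0445,0.0025],"twist":[-13,0,0],"fingers":1}]'
python3 - <<'E'
from plan import *
print(tool()[0],yaw_y())
p,X,Y,Rr=colours("side","e"); q=np.median(Y[Y[:,2]>.19],0) if len(Y) else np.zeros(3); print(q, np.degrees(np.arctan2(q[1]-H[1],q[0]-H[0]))%360)
cv2.imwrite("pics/e_crop.png",cv2.resize(p[90:260,210:410,::-1],None,fx=4,fy=3.5))
show([200,201,202,203,204,205,206,207])
E
```

```text
time: 5.87
position: [0.4462, 0.0431, 0.1959]
tool_rot: [-0.275, 1.552, 0.275]
ft_force: [1.1, 0.4, 1.3]
grip_width: 0.003
[0.4462 0.0431 0.1959] 110.09647684221297
[0.454 0.026 0.206] 200.40351407091882
200 [-0.0012 -0.0018  0.0003] twist x 0.1
201 [-0.0012 -0.0054  0.    ] twist x -0.9
202 [-0.0012 -0.0091 -0.0001] twist x -1.9
203 [-0.0012 -0.0127 -0.0002] twist x -2.9
204 [-0.0012 -0.0164 -0.0003] twist x -3.9
205 [-0.0012 -0.02   -0.0002] twist x -4.9
206 [-0.0012 -0.0236 -0.0001] twist x -5.9
207 [-0.0012 -0.0273  0.    ] twist x -6.9
```

View pics/e_crop.png

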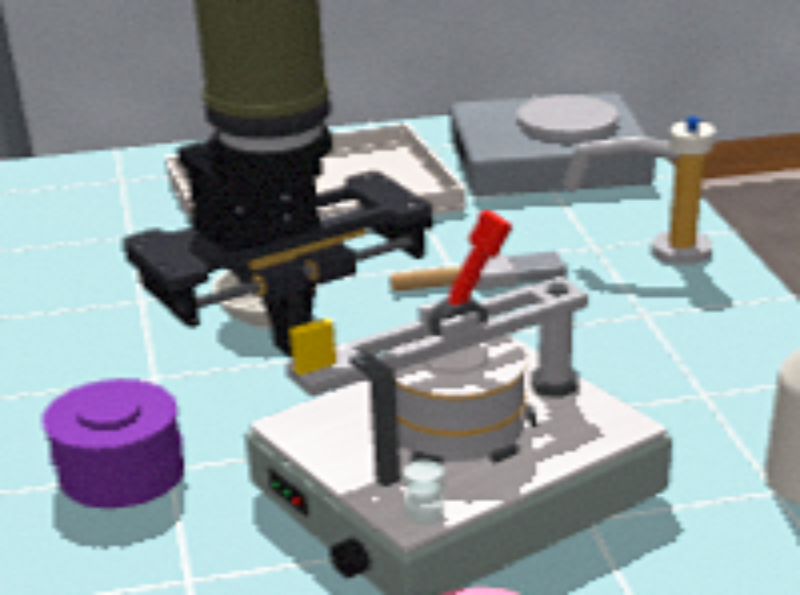

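Nearly home: the strap is just entering under the lip (370,358). I'll creep on in about 2 mm rows, then read the force.

```bash

python3 -m creep '[{"linear":[0,-0.003,0],"twist":[-1,0,0],"fingers":1},{"linear":[0,-0.0055,0],"twist":[-1,0,0],"fingers":1},{"linear":[0,-0.0075,0],"twist":[-2,0,0],"fingers":1},{"linear":[0,-0.009,0],"twist":[-2,0,0],"fingers":1},{"linear":[0,-0.0105,0],"twist":[-2.5,0,0],"fingers":1},{"linear":[0,-0.012,0],"twist":[-3,0,0],"fingers":1}]'
python3 -m creep '[{"linear":[0,-0.0015,0],"twist":[-0.5,0,0],"fingers":1},{"linear":[0,-0.003,0],"twist":[-1,0,0],"fingers":1}]'
python3 -m creep '[{"linear":[0,-0.001,0],"twist":[0,0,0],"fingers":1},{"linear":[0,-0.002,0],"twist":[0,0,0],"fingers":1}]'
python3 - <<'E'
from plan import *
print(tool()[0],yaw_y())
p,X,Y,Rr=colours("side","f"); q=np.median(Y[Y[:,2]>.19],0) if len(Y) else np.zeros(3); print(q, np.degrees(np.arctan2(q[1]-H[1],q[0]-H[0]))%360)
cv2.imwrite("pics/f_crop.png",cv2.resize(p[90:260,210:410,::-1],None,fx=4,fy=3.5))
E
```

```text
time: 6.42
position: [0.4496, 0.0312, 0.1954]
tool_rot: [-0.316, 1.548, 0.315]
ft_force: [-0.9, -0.1, 0.4]
grip_width: 0.003
time: 6.58
position: [0.4508, 0.0285, 0.1954]
tool_rot: [-0.329, 1.546, 0.329]
ft_force: [-2.3, 0.9, -0.1]
grip_width: 0.003
time: 6.75
position: [0.4514, 0.0273, 0.1954]
tool_rot: [-0.328, 1.547, 0.33]
ft_force: [-3.4, 3.1, 1.1]
grip_width: 0.002
[0.4514 0.0273 0.1954] 114.00925875235589
[0.4605 0.0112 0.2064] 204.89596717145866
```

View pics/f_crop.png

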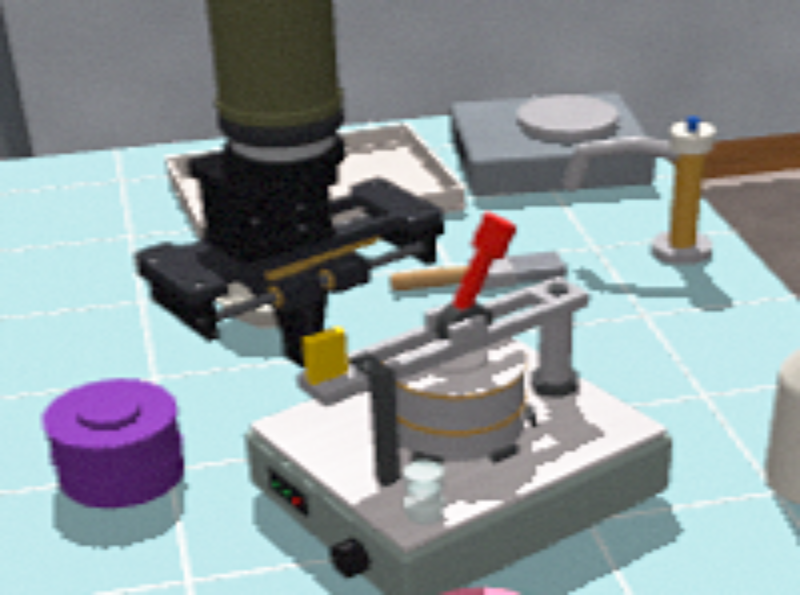

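```bash

python3 -m creep '[{"linear":[0,-0.002,0],"twist":[0,0,0],"fingers":1},{"linear":[0,-0.002,0],"twist":[0,0,0],"fingers":1}]'
python3 -m creep '[{"linear":[0,-0.002,0],"twist":[0,0,0],"fingers":1},{"linear":[0,-0.002,0],"twist":[0,0,0],"fingers":1}]'
python3 -m creep '[{"linear":[0,-0.002,0],"twist":[0,0,0],"fingers":1},{"linear":[0,-0.002,0],"twist":[0,0,0],"fingers":1}]'
python3 - <<'E'
from plan import *
print(tool()[0],yaw_y(), tool()[2]['ft_force'])
E
```

```text
time: 6.97
position: [0.4514, 0.0273, 0.1954]
tool_rot: [-0.327, 1.548, 0.333]
ft_force: [-4.8, 5.8, 3.5]
grip_width: 0.001
time: 7.13
position: [0.4514, 0.0272, 0.1954]
tool_rot: [-0.326, 1.549, 0.336]
ft_force: [-8.5, 9.9, 4.3]
grip_width: 0.004
time: 7.3
position: [0.4514, 0.0272, 0.1954]
tool_rot: [-0.325, 1.55, 0.339]
ft_force: [-10.1, 12.7, 7.2]
grip_width: 0.003
[0.4514 0.0272 0.1954] 114.22763116335838 [-10.0608  12.726    7.2068]
```

The position is frozen while the force rises linearly (to about 16 N), so that is the hard stop. Back off, rise and look.

```bash

python3 -m creep '[{"linear":[0,0.006,0],"twist":[0,0,0],"fingers":1},{"linear":[0,0.015,0],"twist":[0,0,0],"fingers":1},{"linear":[0,0.035,0],"twist":[0,0,0],"fingers":1},{"linear":[-0.03,0.045,0],"twist":[0,0,0],"fingers":1},{"linear":[-0.07,0.05,0],"twist":[0,0,0],"fingers":1},{"linear":[-0.11,0.05,0],"twist":[0,0,0],"fingers":1},{"linear":[-0.11,0.05,0],"twist":[0,0,0],"fingers":1}]'
python3 - <<'E'
from plan import *
from bench import nets
print(tool()[0],yaw_y())
for c in ["side","top"]:
    p,X,Y,Rr=colours(c,"g")
    for n,q in(("yel",Y),("red",Rr)):
        if len(q): print(c,n,len(q),np.percentile(q,[3,50,97],axis=0).tolist())
    cv2.imwrite(f"pics/g_crop_{c}.png",cv2.resize(p[130:270,240:390,::-1],None,fx=4,fy=4,interpolation=cv2.INTER_CUBIC))
    for l in ["tab","strap_hinge","lever_pivot","lever_tip","sieves"]:
        print(c,l,[(round(r['conf'],2),[round(float(v),3) for v in r['centre']]) for r in nets.place_of(c,l)][:3])
E
```

```text
time: 7.88
position: [0.4375, 0.0678, 0.3131]
tool_rot: [-0.332, 1.533, 0.325]
ft_force: [1.2, -0.2, 0.1]
grip_width: 0.006
[0.4375 0.0678 0.3131] 114.03023470102092
side yel 136 [[0.4500726788268193, 0.005924204420357798, 0.1751439629156849], [0.46252562122649266, 0.011726714804522143, 0.19587183385099777], [0.47596311394473223, 0.019647063813624372, 0.2133037815106671]]
side red 166 [[0.5666983503944365, 0.05673285824924027, 0.19736316961817071], [0.5859543527414355, 0.06379872049877, 0.23716973873755548], [0.6017551448907001, 0.08059808595397744, 0.26026407425087583]]
side tab [(0.91, [0.461, 0.015, 0.211])]
side strap_hinge [(0.83, [0.647, 0.1, 0.175])]
side lever_pivot [(0.81, [0.56, 0.058, 0.179])]
side lever_tip [(0.74, [0.595, 0.078, 0.257])]
side sieves [(0.76, [0.307, 0.154, -0.001]), (0.71, [0.568, 0.061, 0.077]), (0.64, [0.52, -0.179, 0.004])]
top yel 24 [[0.45138593937102484, 0.008058150103365547, 0.19761778150991624], [0.46305717220616205, 0.014476349961170143, 0.212592193020417], [0.4739122906729373, 0.020912582433109898, 0.2181431869389881]]
top red 16 [[0.5944041673145195, 0.06417211978285958, 0.2552198849022257], [0.5993922982587017, 0.07361841058062199, 0.25900294124005396], [0.6049488790805236, 0.08306363672984653, 0.2644397752595466]]
top tab [(0.65, [0.466, 0.017, 0.215])]
top strap_hinge [(0.81, [0.649, 0.097, 0.174])]
top lever_pivot []
top lever_tip [(0.41, [0.604, 0.078, 0.261])]
top sieves [(0.98, [0.522, -0.179, -0.004]), (0.78, [0.563, 0.058, 0.075]), (0.5, [0.519, -0.047, 0.081])]
```

View pics/g_crop_side.png

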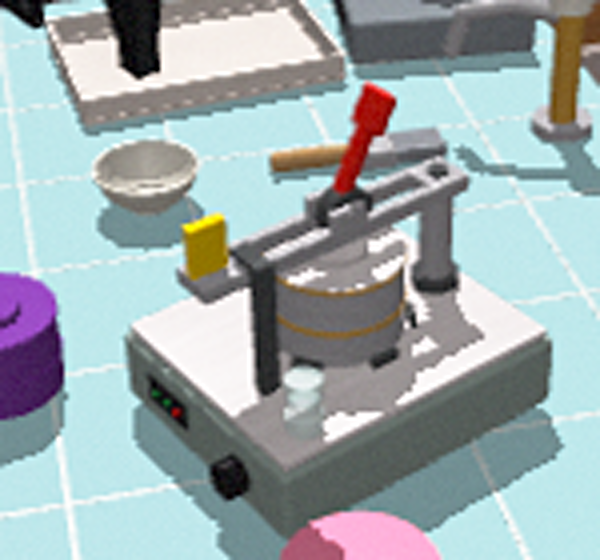

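View pics/g_crop_top.png

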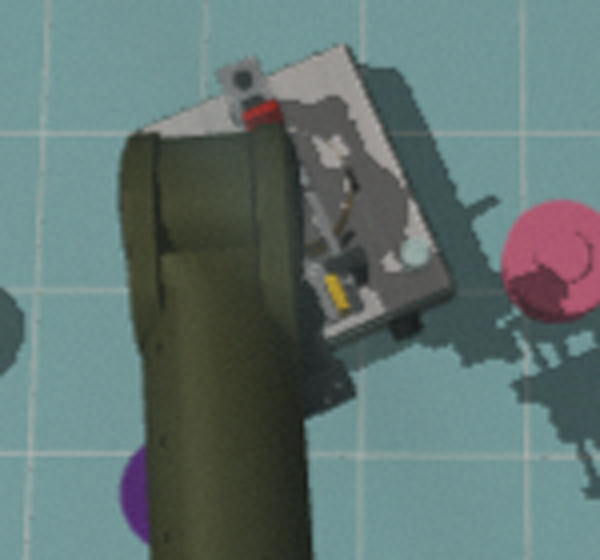

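The strap is home under the catch lip: side crop (255,255), tab (205,245), and a tab-to-hinge direction of 24.4° that matches the shaker's yaw. The lever is still up with its tip at (0.597, 0.075, 0.26), where it should be. Now plan the lever arc.

```bash
cat >> plan.py <<'E'
PV=np.array([.5625,.0590]);yw=np.radians(24.4);E=np.array([np.cos(yw),np.sin(yw)])
def lev(th,s=.07,off=0.005):
    t=np.radians(th);c=s*np.array([np.cos(t),np.sin(t)])+off*np.array([-np.sin(t),np.cos(t)])
    return np.r_[PV+E*(c[0]-.015),.181+c[1]+.011]
E
python3 - <<'E'
from plan import *
p=lev(65); p[:2]-=.022*E; print(p, "standoff",delta(p), "twist", round(yaw_y()-114.4,2))
up=p.copy();up[2]=.313;print("above",delta(up))
for th in (65,60,50,40,30,20,10,5): print(th,lev(th),delta(lev(th))-delta(p))
E
```

```text
[0.5516 0.0541 0.2576] standoff [ 0.0475 -0.0597  0.1025] twist -0.4
above [-0.008  -0.0597  0.1025]
65 [0.5717 0.0632 0.2576] [-0.      0.0002  0.022 ]
60 [0.5768 0.0655 0.2551] [0.0024 0.0002 0.0276]
50 [0.5863 0.0698 0.2488] [0.0087 0.0003 0.0381]
40 [0.5947 0.0736 0.2408] [0.0167 0.0003 0.0474]
30 [0.6018 0.0768 0.2313] [0.0262 0.0004 0.0551]
20 [0.6072 0.0793 0.2206] [0.0369 0.0004 0.061 ]
10 [0.6108 0.0809 0.2091] [0.0484 0.0004 0.065 ]
5 [0.6119 0.0814 0.2031] [0.0544 0.0004 0.0663]
```

```bash

python3 -m creep '[{"linear":[-0.008,-0.03,0.04],"twist":[-0.4,0,0],"fingers":1},{"linear":[-0.008,-0.06,0.08],"twist":[-0.4,0,0],"fingers":1},{"linear":[-0.008,-0.06,0.1025],"twist":[-0.4,0,0],"fingers":1},{"linear":[-0.005,-0.06,0.1025],"twist":[-0.4,0,0],"fingers":1},{"linear":[0.02,-0.06,0.1025],"twist":[-0.4,0,0],"fingers":1},{"linear":[0.0475,-0.06,0.1025],"twist":[-0.4,0,0],"fingers":1},{"linear":[0.0475,-0.06,0.1025],"twist":[-0.4,0,0],"fingers":1},{"linear":[0.0475,-0.06,0.1025],"twist":[-0.4,0,0],"fingers":1}]'
python3 - <<'E'
from plan import *
print(tool()[0],yaw_y())
p,d=viewer.get_image("side")
cv2.imwrite("pics/i_crop.png",cv2.resize(p[90:260,210:410,::-1],None,fx=4,fy=3.5))
for th in (65,60,50,40,30,20,10,5): print(th,delta(lev(th)))
E
```

```text
time: 9.15
position: [0.5509, 0.0537, 0.2569]
tool_rot: [-0.334, 1.548, 0.335]
ft_force: [-0.2, -0.1, 0.4]
grip_width: 0.006
[0.5509 0.0537 0.2569] 114.40861807264267
65 [0.0011 0.0003 0.0219]
60 [0.0035 0.0003 0.0275]
50 [0.0098 0.0003 0.038 ]
40 [0.0178 0.0003 0.0472]
30 [0.0273 0.0003 0.0549]
20 [0.038  0.0003 0.0609]
10 [0.0496 0.0003 0.0649]
5 [0.0556 0.0003 0.0661]
```

View pics/i_crop.png

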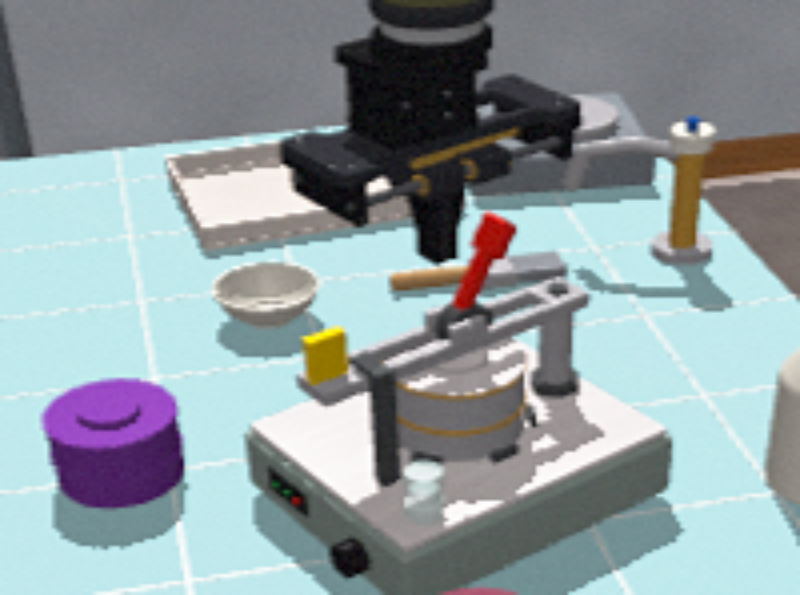

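The finger is poised left of the lever (crop (435,250) against the lever at (485,255)). Pushing, first half.

```bash

python3 -m creep '[{"linear":[0.001,0,0.012],"twist":[0,0,0],"fingers":1},{"linear":[0.001,0,0.02],"twist":[0,0,0],"fingers":1},{"linear":[0.0035,0,0.0275],"twist":[0,0,0],"fingers":1},{"linear":[0.0065,0,0.033],"twist":[0,0,0],"fingers":1},{"linear":[0.01,0,0.038],"twist":[0,0,0],"fingers":1},{"linear":[0.014,0,0.043],"twist":[0,0,0],"fingers":1},{"linear":[0.018,0,0.047],"twist":[0,0,0],"fingers":1},{"linear":[0.018,0,0.047],"twist":[0,0,0],"fingers":1}]'
python3 - <<'E'
from plan import *
print(tool()[0],yaw_y())
p,d=viewer.get_image("side")
cv2.imwrite("pics/j_crop.png",cv2.resize(p[90:260,210:410,::-1],None,fx=4,fy=3.5))
for th in (40,35,30,25,20,15,10,7.5,5): print(th,delta(lev(th)))
E
```

```text
time: 9.87
position: [0.5949, 0.0736, 0.2389]
tool_rot: [-0.334, 1.546, 0.335]
ft_force: [-0.5, 0.1, -0.7]
grip_width: 0.008
[0.5949 0.0736 0.2389] 114.42953690525127
40 [-0.0018  0.      0.0003]
35 [0.0028 0.     0.0044]
30 [ 0.0077 -0.      0.008 ]
25 [ 0.0129 -0.      0.0112]
20 [ 0.0183 -0.      0.014 ]
15 [ 0.024  -0.      0.0162]
10 [ 0.0299 -0.      0.018 ]
7.5 [ 0.0329 -0.      0.0187]
5 [ 0.0359 -0.      0.0192]
```

View pics/j_crop.png

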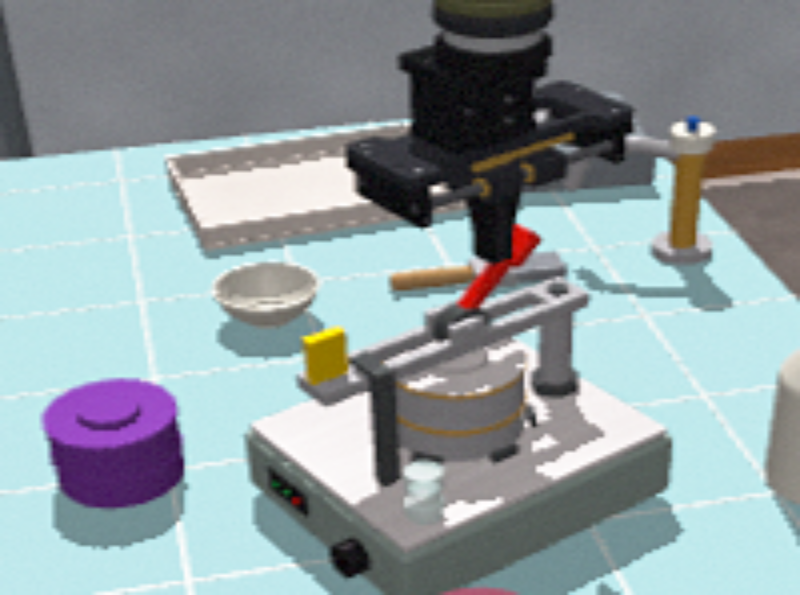

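```bash

python3 -m creep '[{"linear":[0.003,0,0.0045],"twist":[0,0,0],"fingers":1},{"linear":[0.0075,0,0.008],"twist":[0,0,0],"fingers":1},{"linear":[0.013,0,0.011],"twist":[0,0,0],"fingers":1},{"linear":[0.018,0,0.014],"twist":[0,0,0],"fingers":1},{"linear":[0.022,0,0.0155],"twist":[0,0,0],"fingers":1},{"linear":[0.026,0,0.017],"twist":[0,0,0],"fingers":1},{"linear":[0.03,0,0.018],"twist":[0,0,0],"fingers":1},{"linear":[0.033,0,0.0185],"twist":[0,0,0],"fingers":1}]'
python3 -m creep '[{"linear":[0.001,0,0],"twist":[0,0,0],"fingers":1},{"linear":[0.002,0,0],"twist":[0,0,0],"fingers":1}]'
python3 -m creep '[{"linear":[0.001,0,0],"twist":[0,0,0],"fingers":1},{"linear":[0.002,0,0],"twist":[0,0,0],"fingers":1}]'
python3 - <<'E'
from plan import *
print(tool()[0],yaw_y(),tool()[2]['ft_force'])
p,d=viewer.get_image("side")
cv2.imwrite("pics/k_crop.png",cv2.resize(p[90:260,210:410,::-1],None,fx=4,fy=3.5))
E
```

```text
time: 10.58
position: [0.6126, 0.0813, 0.2076]
tool_rot: [-0.334, 1.542, 0.334]
ft_force: [0.6, 0.4, 6.5]
grip_width: 0.002
time: 10.75
position: [0.6129, 0.0815, 0.2061]
tool_rot: [-0.334, 1.541, 0.334]
ft_force: [2.5, 0.1, 7.0]
grip_width: 0.009
time: 10.92
position: [0.6132, 0.0816, 0.2045]
tool_rot: [-0.334, 1.54, 0.334]
ft_force: [2.6, 0.5, 6.6]
grip_width: 0.004
[0.6132 0.0816 0.2045] 114.4064267315005 [2.5673 0.4807 6.6086]
```

View pics/k_crop.png

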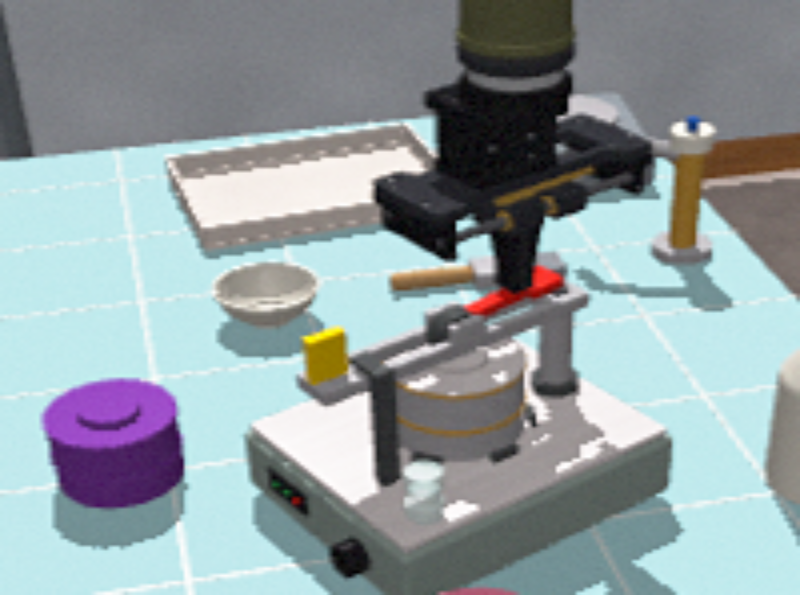

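Still moving at about 7 N, which is the cam friction. Continue to the stop.

```bash

for i in 1 2 3; do python3 -m creep '[{"linear":[0.001,0,0],"twist":[0,0,0],"fingers":1},{"linear":[0.002,0,0],"twist":[0,0,0],"fingers":1}]' | grep -E "pos|for"; done
```

```text
position: [0.6135, 0.0817, 0.2027]
ft_force: [3.4, 2.7, 7.7]
position: [0.6136, 0.0818, 0.2021]
ft_force: [-2.1, -1.1, 17.1]
position: [0.6137, 0.0818, 0.2019]
ft_force: [-4.0, -1.6, 26.2]
```

The stop is reached: z froze at 0.202 (predicted 0.203) while the force rose to 26 N. Lift off and back away.

```bash

python3 -m creep '[{"linear":[0,0,0],"twist":[0,0,0],"fingers":1},{"linear":[-0.01,0,0],"twist":[0,0,0],"fingers":1},{"linear":[-0.03,0,0],"twist":[0,0,0],"fingers":1},{"linear":[-0.065,0,0],"twist":[0,0,0],"fingers":1},{"linear":[-0.105,0,0],"twist":[0,0,0],"fingers":1},{"linear":[-0.13,0.03,0],"twist":[0,0,0],"fingers":1},{"linear":[-0.13,0.07,0],"twist":[0,0,0],"fingers":1},{"linear":[-0.13,0.11,0],"twist":[0,0,0],"fingers":1}]'
python3 -m creep '[{"linear":[0,0.04,0],"twist":[0,0,0],"fingers":1},{"linear":[0,0.08,0],"twist":[0,0,0],"fingers":1},{"linear":[0,0.12,0],"twist":[0,0,0],"fingers":1},{"linear":[0,0.15,0],"twist":[0,0,0],"fingers":1},{"linear":[0,0.15,0],"twist":[0,0,0],"fingers":1}]'
python3 - <<'E'
from plan import *
from bench import nets
print(tool()[0],yaw_y(),tool()[2]['ft_force'])
for c in ["side","top"]:
    p,X,Y,Rr=colours(c,"l")
    for n,q in(("yel",Y),("red",Rr)):
        if len(q): print(c,n,len(q),np.percentile(q,[3,50,97],axis=0).tolist())
    cv2.imwrite(f"pics/l_crop_{c}.png",cv2.resize(p[130:270,240:390,::-1],None,fx=4,fy=4,interpolation=cv2.INTER_CUBIC))
    for l in ["tab","lever_tip","sieves","weighing_bottle"]:
        print(c,l,[(round(r['conf'],2),[round(float(v),3) for v in r['centre']]) for r in nets.place_of(c,l)][:3])
    if c=="side":
        q=Rr-np.r_[PV,.181]; e=q[:,:2]@E; print("slope deg",np.degrees(np.arctan(np.polyfit(e[e>.02],q[e>.02,2],1))))
E
```

```text
time: 12.13
position: [0.5665, 0.1815, 0.3283]
tool_rot: [-0.331, 1.543, 0.332]
ft_force: [0.6, 1.4, 0.2]
grip_width: 0.01
time: 12.55
position: [0.4981, 0.3255, 0.3268]
tool_rot: [-0.341, 1.545, 0.347]
ft_force: [-1.0, -0.3, 0.1]
grip_width: 0.001
[0.4981 0.3255 0.3268] 115.11846602888936 [-1.0431 -0.2752  0.0647]
side yel 135 [[0.4502793114721593, 0.005809750604081221, 0.17514205008197542], [0.46238696620026254, 0.01180014008489405, 0.19522055074506606], [0.4755317701393445, 0.01827528396945485, 0.21329972665151747]]
side red 142 [[0.5781892417695567, 0.06246217334592485, 0.17773391074460781], [0.6164494748320727, 0.07697513217568075, 0.1893133975430178], [0.6429586480784195, 0.09967960834042518, 0.19328030662021092]]
side tab [(0.8, [0.462, 0.019, 0.208])]
side lever_tip [(0.47, [0.639, 0.094, 0.188])]
side sieves [(0.81, [0.309, 0.156, -0.002]), (0.68, [0.523, -0.175, 0.006]), (0.63, [0.565, 0.063, 0.076])]
side weighing_bottle [(0.72, [0.514, -0.05, 0.075])]
slope deg [4.3858 0.1713]
top red 100 [[0.577809490916057, 0.06524788616310477, 0.18357863707099487], [0.6220879507129201, 0.0820465862875156, 0.18911630105309873], [0.6424393956577688, 0.09915249427249347, 0.1946814647803565]]
top tab [(0.68, [0.463, 0.015, 0.214])]
top lever_tip [(0.66, [0.646, 0.094, 0.19])]
top sieves [(0.96, [0.524, -0.176, 0.0]), (0.91, [0.562, 0.057, 0.075]), (0.69, [0.463, 0.388, -0.002])]
top weighing_bottle [(0.37, [0.518, -0.047, 0.08])]
```

View pics/l_crop_side.png

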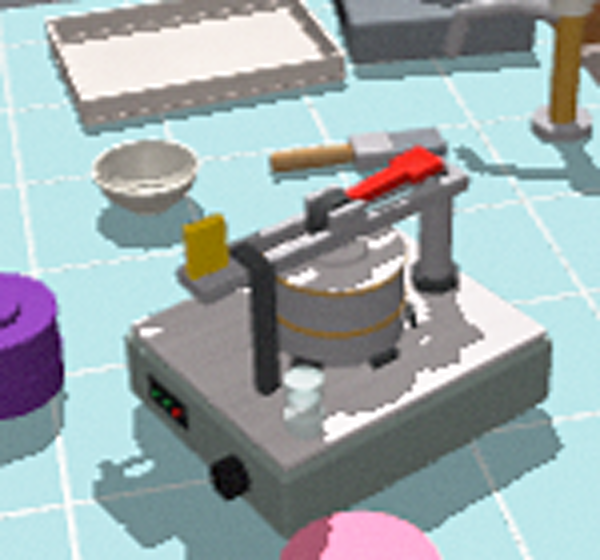

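View pics/l_top.png

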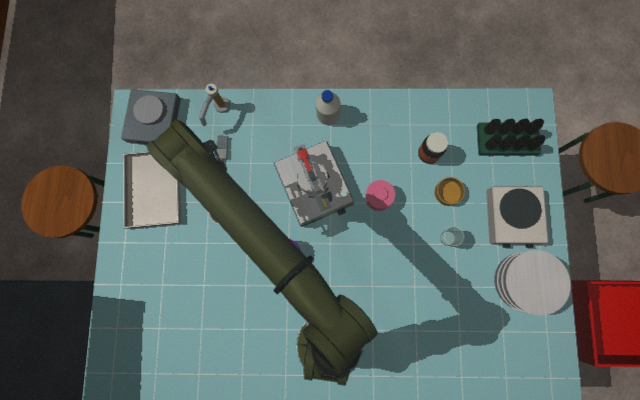

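The lever is down: its slope is about 4.4° (5° nominal) and its tip is at z 0.188–0.190. The tab hasn't moved and the hand is clear. Handing in.

```bash
python3 -c "
from bench import job; print(job.close_job())"
```

```text
the job is handed in; nothing more can be done
None
```

The sieve shaker is clamped and handed in at about 12.7 s. The strap is home against its catch and the cam lever was then pushed fully down.

- **Strap:** I swung it home with the closed fingertips against the yellow tab. At the catch the tab stopped moving while the push rose to about 16 N, and the images show it under the catch lip. It was in the same place after the lever push.
- **Lever:** I pushed it over and down at about 7 N until it stopped, then the force rose to 26 N without further movement. The last images put it about 4.4° above level (5° nominal), with the tip at a height of about 0.19 m as expected.
- **Everything else:** the sieves and weighing bottle were found where they started, within the networks' few-millimetre error. I did not re-measure the other bystanders; they look unmoved, apart from the dish and brush, which the arm partly hides in the last top view. The hand finished clear, with no contact force.

In the final top view the colour filter did not pick up the tab because it was in shadow. The side view and both network readings agreed on its position to within about 5 mm.

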